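Push the sample cassette under the spring flap of its clamp plate

ROBOT

A 6-joint arm with a two-finger parallel gripper is mounted at the origin on a cart in front of the work surface, level with it; the furniture and walls round the work are solid. World frame = base frame: x ahead of the robot, y to its left, z up, the work surface at z = 0. Lengths are in mm, angles in rad, forces in N, time in s.
With the tool pointing down it reaches from about 300 to 950 mm from the base axis. Payload 3.1 kg.
Tool frame: the origin (TCP) lies at the very end of the fingers, on their centre line; the grasp point (between the pads) lies 19 mm behind it; y points along the fingers, x is the direction in which the jaws open and shut, and the axes are right-handed (so a half turn about y gives the same grasp; the last joint's range is limited). The gripper opens to 85 mm and grips with 20 to 120 N. Pads are 22 mm wide; open, the fingers measure 114 mm over their backs; the gripper's body (76 mm by 85 mm) begins 54 mm behind the grasp point. The pads swing forward as they close: fully open they stand 13 mm farther back than shut.
Start: joints at [-1.314, 0.308, 1.634, -0, 1.2, -0.07], TCP at [200.607, -591.936, 231.272] pointing down, gripper open.
Joint ranges: [-3.06, 3.06], [-0.79, 1.96], [0.05, 2.63], [-1.19, 4.34], [0.05, 2.64], [-2.94, 2.94]. Speed limits (rad/s): [2.79, 2.79, 3.14, 3.14, 3.14, 3.14].

INTERFACE

Orientations are given as a unit quaternion [w, x, y, z].
In Python, from plant import arm gives the robot as it stands.
- The arm moves only by the tool play_rows, never from a script. Its arguments are lists of equal length, an entry for each row: "travel": the shift along the tool's x, y, z normalised to -1 to 1, where 1 is 0.06 m, a list of three; "rot": the turn, a rotation vector about the tool's x, y, z normalised to -1 to 1, where 1 is 8 degrees, a list of three. In form: {"travel": [[x, y, z], ...], "rot": [[wx, wy, wz], ...]}. A call has 1 to 5 rows; each row shifts and turns the commanded pose from where the row before left it, along the tool's axes as they then stand; what a row does not reach is not made up. A row lasts 1/8 s, in which the tool goes at most 62.5 mm and 10.7 degrees, less where a joint would pass 70% of its speed; a pose out of reach is approached as far as the arm can. A call with a number of a shift or a turn outside -1 to 1 is refused whole. A call with a gripper value outside its range is refused whole. "grip" is the closure, from -1 (fully open) to 1 (shut), set as the call begins (left out, the last holds). The fingers move at their own pace and stop on an object; the grip force is fixed at half the most. Time passes only in rows, so rows that do not move let the fingers close. It gives the time, the measured TCP pose, the force and the opening at its end, in the units of the state.
- arm.state(): the state, without advancing time (a new reading comes with each control period).
- arm.snapshot(name): name is "scene" or "top" or "wrist"; returns a dict with "pixels" (400x640x3 uint8, red, green, blue), "camera_matrix" (3x3 intrinsics, pixels), "cam_to_world" (4x4, takes a point from camera to world coordinates). Camera axes: x right, y up, looking along -z (the intrinsics and any distortion apply to the point x, -y, -z); pixel columns grow to the right and rows downward; lengths in mm; the calibration is good to about 2 mm. A picture is of the moment at which its call begins. There is no depth.
- arm.finish_job(): hands the job in, once; it reports no verdict.
Trained networks look in a picture, given as the dict that the camera call returned (one of the last four; its "shot" number tells which), for a name from the list of things; names that differ only in an ending like _2 or _b are one class to them, and where a whole thing is asked for, a point or a joint stands for the part that bears it (a point fixed in the world has none). Each returns a list of dicts, best first, with "confidence" (0 to 1); they miss things now and then, are a little off and sometimes report something else, mostly with a low value. They report only what shows in the picture. A call takes as long as a camera call. They do not tell look-alikes from the thing itself.
- arm.cut_out(picture, target): "region" (400x640 bool, what is visible of it) and "rect" ([centre column, centre row, width, height] in pixels, round what is visible of it).
The state is a dict: "clock": time; "joint_positions": joint angles; "joint_velocities": joint speeds; "joint_efforts": joint torques, N m; "ee_pos": TCP position; "tool_rot": TCP orientation; "ft_force": force on the tool from outside, world axes, zero at the start; "torque": the same for the moment, N m; "width": opening from 0.0 (shut) to 1.0 (fully open).
Only numpy, scipy, OpenCV 4.12 (cv2) and the standard library are available. Lean on these libraries where they do the work, as an engineer would, in place of code of your own. Each camera call takes 0.05 s, during which the arm holds its last target. There are 200 camera calls.

TASK

With one fingertip press the pedal of the clamp plate down and keep it down, so that the spring flap stays open; meanwhile push the sample cassette along its lane with the other fingertip, under the open flap and fully home against the stop, and only then let the flap close onto the cassette and move away. Only press and push: the cassette stays on the plate and is never lifted or tipped up, and the weight and vials beside the plate are left alone.

Things in the scene. Friction and masses are not known exactly. Their poses are not given: they have to be found in the camera images.
- clamp: clamp plate fixed to the worktop: grey base 205 x 86 mm, 4 mm thick, open-topped lane along its own x. Origin on the worktop, on the lane's centre line; x points along the lane to the stop (the way to push), y to the pedal's side, z up. The base spans x = -120 to +85, y = -41 to +45 mm. Stop: bar across the lane, face at x = 75 mm, top 17 mm above the worktop.
- lane_mouth (a point): lane's open end, clamp x = -90 mm, y = 0, on the base's upper face. From here to the stop two 5 mm thick guide walls, inner faces at clamp y = -32 and +32 mm, tops 15 mm above the worktop; they flare outward from here to x = -113 mm.
- flap: the moving part: steel flap and pedal on one hinge rod (8 mm thick, along clamp x, at clamp y = 42 mm, 22 mm above the worktop). Origin on the rod's axis at clamp x = 0; it turns with the joint. The rod sits in two bearing blocks at clamp x = -113 and +68 mm, tops 29 mm above the worktop.
- flap_edge (a point): middle of the flap's free edge. The flap is 40 x 40 mm, 4 mm thick, at clamp x = 27 to 67 mm, from the rod over the lane to clamp y = +5 mm. Closed it slants down into the lane, its free edge 6 to 10 mm above the worktop, and blocks the cassette; it is clear of the cassette from about 0.40 rad.
- pedal_edge (a point): midpoint (clamp x = -45 mm) of the outer edge of the pedal's top; moves with it. Pedal: grey with black ribs, 26 mm wide, clamp x = -105 to +15 mm. At rest it slants up and outward at 43 degrees, from 27 mm above the worktop at clamp y = 65 mm to 45 mm at y = 84 mm; fully down it is level, y = 62 to 88 mm, top 10 mm above the worktop. A fingertip keeping it down can slide along it.
- flap_hinge (a joint): angle of the flap, rad: 0 at rest (spring-closed), 0.75 fully open (pedal at its end stop); about 0.36 when the flap lies on the cassette. The spring turns it back with about 0.08 N m at rest and 0.15 N m fully open: 2 to 5 N on the pedal.
- seat (a point): the point of the base's upper face over which the cassette's centre stands when it is home: clamp x = 45 mm, y = 0, 4 mm above the worktop
- cassette: square white plastic sample cassette, 60 x 60 mm, 16 mm high, flat lid with a small clear window; origin at the centre of its underside, axes along its sides (z up). It stands in the lane on the base, square to it, its centre 55 to 80 mm short of the seat; 50 to 90 g. Its upright back face is pushed anywhere near the middle
- weight: bystander: grey metal test weight, 31 mm diameter, 40 mm high, beside the plate on the side away from the pedal; origin at the centre of its underside
- vial_a: bystander: amber glass vial with a black cap, 27 mm diameter, 58 mm high, in the same row; origin at the centre of its underside
- vial_b: bystander: amber glass vial with a white cap, 27 mm diameter, 58 mm high, in the same row; origin at the centre of its underside
Things that resemble listed ones, but are neither listed nor needed, are in the scene too. Of the things that look like the cassette, the smallest one is meant.

How it is judged (in metres and radians):
On the way, in this order (a step that is already met when the one before it is completed fails the run):
1. a fingertip holds the flap open (0.42 rad or more) while the cassette is still in front of it (value of joint flap_hinge above 0.42 rad and contact force between the fingers and flap above 0.3 N and x of cassette in the frame of clamp below 0.005 m), for 0.1 s.
2. the cassette is home against the stop (within 4 mm) while a fingertip still holds the flap open (value of joint flap_hinge above 0.4 rad and contact force between the fingers and flap above 0.3 N and x of cassette in the frame of clamp above 0.041 m), for 0.1 s.
At the end, for the whole second after the job is handed in: the cassette lies flat on the base, at rest, its centre within 6 mm of the seat and not more than 4 mm short of the stop, and the released flap lies on it (0.25 to 0.42 rad, pressing on it) (x of cassette in the frame of clamp above 0.041 m and horizontal distance between cassette and seat below 0.006 m and height (world z) of cassette below 0.007 m and angle between cassette's own z axis and vertical below 0.06 rad and value of joint flap_hinge between 0.25 and 0.42 rad and contact force between flap and cassette above 0.3 N and linear speed of cassette below 0.01 m/s); the robot touches nothing.
It fails at once if the cassette is lifted more than 10 mm off the base (height (world z) of cassette above 0.014 m).
It fails at once if the cassette is tipped more than 0.35 rad (angle between cassette's own z axis and vertical above 0.35 rad).
It fails at once if the weight or a vial beside the plate is moved more than 20 mm or tipped ((distance of weight from where it was at the start of the episode above 0.02 m or angle between weight's own z axis and vertical above 0.3 rad) or (distance of vial_a from where it was at the start of the episode above 0.02 m or angle between vial_a's own z axis and vertical above 0.3 rad) or (distance of vial_b from where it was at the start of the episode above 0.02 m or angle between vial_b's own z axis and vertical above 0.3 rad)).
It also fails if it takes over 38 s, if anything falls off the work surface, if the arm or the gripper's body presses on something with over 40 N, if the wrist force passes 120 N, or if a joint passes its speed limit or range.

## Working session

There is one attempt and no reset: what is moved stays moved. The work goes in short steps, Python scripts to look and compute and a tool call to move; the robot and the scene stay as the last step left them, time stands still between calls to the robot, and variables do not carry over. Pictures are saved under pics/ and viewed, about 8 in all and at most 12, crops included, and the job is handed in when it is done.

Besides the shell and the picture viewer there is one more tool, called after "Request:" as a command line: name --argument value ..., lists and objects as JSON in quotes. play_rows: Moves the arm, as the interface text tells. Its arguments: {"type":"object","properties":{"travel":{"type":"array"},"rot":{"type":"array"},"grip":{"type":"number"}},"required":["travel","rot"]}

```bash
mkdir -p pics; ls; cat > h.py <<'E'
import numpy as np, cv2
from plant import arm
def save(p,n): cv2.imwrite('pics/'+n+'.png',cv2.cvtColor(p['pixels'],cv2.COLOR_RGB2BGR))
def ray(p,u,v):
    K=np.array(p['camera_matrix']);T=np.array(p['cam_to_world'])
    d=np.linalg.inv(K)@[u,v,1]; d=T[:3,:3]@[d[0],-d[1],-d[2]]
    return T[:3,3],d
def atz(p,u,v,z):
    o,d=ray(p,u,v); return o+d*(z-o[2])/d[2]
def proj(p,X):
    K=np.array(p['camera_matrix']);T=np.array(p['cam_to_world'])
    c=T[:3,:3].T@(np.asarray(X)-T[:3,3]); q=K@[c[0],-c[1],-c[2]]; return q[:2]/q[2]
E
python3 - <<'E'
from h import *
print(arm.state())
for n in ['scene','top']:
    p=arm.snapshot(n); save(p,n+'0'); print(n,[k for k in p], np.array(p['cam_to_world']).round(2).tolist(),np.array(p['camera_matrix']).tolist())
    for t in ['clamp','flap','cassette','weight','vial_a','pedal_edge']:
        for r in arm.cut_out(p,t): print(t,round(r['confidence'],2),np.round(r['rect'],1).tolist())
E
```

```text
pics
{'clock': 0.0, 'joint_positions': array([-1.31367545e+00,  3.09028435e-01,  1.63520803e+00,  1.95562365e-06,
        1.19966313e+00, -6.96890643e-02]), 'joint_velocities': array([-0.00144844, -0.00051549,  0.00038262, -0.00091013,  0.00051504,
       -0.00042374]), 'joint_efforts': array([ 2.44416973e-03, -4.15254343e+01, -2.76662707e+01,  1.72539690e-04,
        1.02747901e-02, -1.39232941e-05]), 'ee_pos': array([ 200.41105664, -591.1281498 ,  230.02223369]), 'tool_rot': array([ 0.57519912, -0.57415766,  0.41262786, -0.41137233]), 'ft_force': array([ 1.12881569, -0.54543662, -0.25416213]), 'torque': array([-0.0004774 ,  0.00366574, -0.04058818]), 'width': 0.9985714257182748}
scene ['pixels', 'camera_matrix', 'cam_to_world', 'shot'] [[-0.88, 0.32, -0.35, 244.2], [-0.47, -0.59, 0.66, 299.42], [0.01, 0.74, 0.67, 637.41], [0.0, 0.0, 0.0, 1.0]] [[500.56428272281136, 0.0, 313.4666019589064], [0.0, 500.56428272281136, 207.1059566135628], [0.0, 0.0, 1.0]]
clamp 0.69 [349.2, 242.1, 17.1, 33.8]
clamp 0.64 [289.0, 268.7, 107.4, 104.0]
clamp 0.42 [263.6, 273.7, 64.7, 74.8]
cassette 0.97 [293.5, 266.7, 45.2, 40.8]
cassette 0.92 [401.3, 204.2, 60.0, 44.5]
cassette 0.9 [299.0, 176.7, 45.0, 33.3]
weight 0.69 [318.9, 211.9, 15.8, 26.5]
vial_a 0.97 [350.4, 243.8, 11.0, 31.5]
vial_a 0.85 [328.4, 226.7, 17.9, 32.3]
pedal_edge 0.76 [263.1, 271.1, 62.8, 77.7]
top ['pixels', 'camera_matrix', 'cam_to_world', 'shot'] [[0.02, 1.0, -0.06, 467.07], [-1.0, 0.02, 0.02, -247.01], [0.02, 0.06, 1.0, 980.21], [0.0, 0.0, 0.0, 1.0]] [[473.8304169120822, 0.0, 324.72620375243594], [0.0, 473.8304169120822, 199.9152462922595], [0.0, 0.0, 1.0]]
clamp 0.57 [272.4, 190.4, 96.6, 107.8]
cassette 0.95 [380.6, 147.8, 55.8, 53.5]
cassette 0.76 [278.0, 195.1, 38.2, 36.4]
cassette 0.74 [392.5, 251.6, 54.0, 45.2]
weight 0.78 [342.9, 185.9, 17.3, 14.7]
vial_a 0.59 [326.8, 202.4, 16.9, 17.1]
pedal_edge 0.39 [260.1, 183.1, 75.9, 76.9]
```

```bash
python3 - <<'E'
import cv2,numpy as np
a=cv2.imread('pics/scene0.png')[140:340,190:450];b=cv2.imread('pics/top0.png')[110:310,190:450]
cv2.imwrite('pics/c1.png',cv2.resize(np.vstack([a[:,:]]),None,fx=3,fy=3,interpolation=2))
cv2.imwrite('pics/c2.png',cv2.resize(b,None,fx=3,fy=3,interpolation=2))
E
```

```text
(no output)
```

View pics/c1.png

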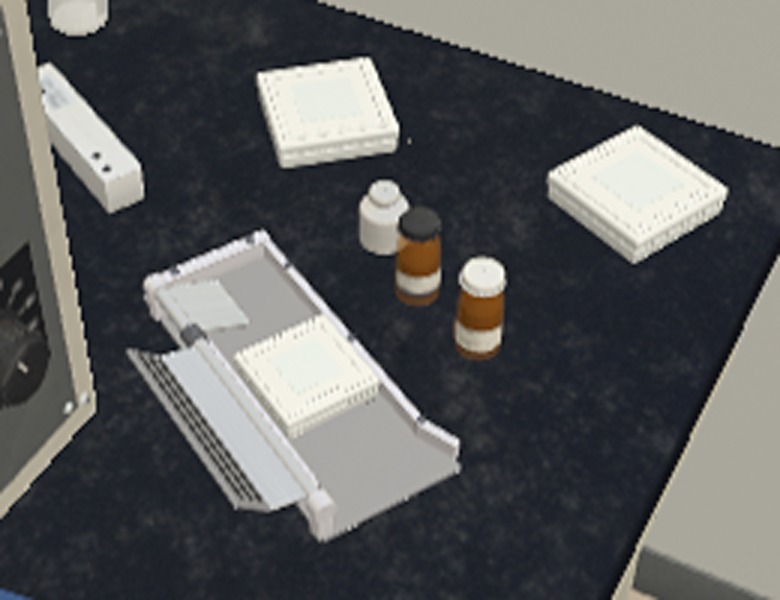

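View pics/c2.png

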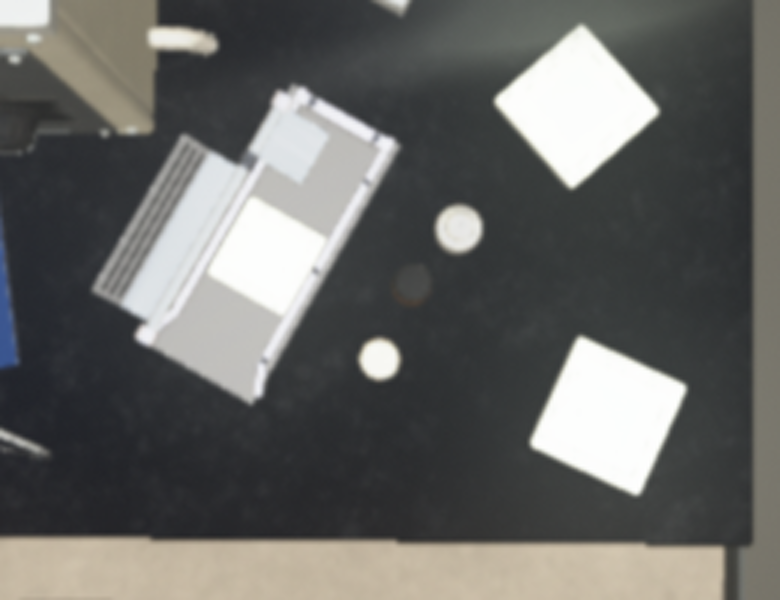

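Candidates for the cassette, in top-view pixels: (278,195), (381,148) and (392,252). Only the one at (278,195) stands in the lane, and it is the smallest, about 37 px against 54 px, so that is the one meant. The instrument at upper left stands near the far end of the pedal. The weight and vials are on the right. Next I fit the clamp pose from points in both views.

```bash
cat > fit.py <<'E'
from h import *
from scipy.optimize import least_squares
S=arm.snapshot('scene');T=arm.snapshot('top')
sc=lambda u,v:(190+u/3,140+v/3); tc=lambda u,v:(190+u/3,110+v/3)
pts=[(T,tc(252,403),(-120,-41,4)),(T,tc(398,147),(85,-41,17)),(T,tc(258,285-0),None),
 (S,sc(325,538),(-120,45,2)),(S,sc(458,472),(-120,-41,2)),(S,sc(263,234),(85,-41,17)),
 (T,tc(95,291),(-105,84,45)),(T,tc(186,136),(15,84,45)),(S,sc(129,349),(15,84,45)),(S,sc(240,507),(-105,84,45)),
 (T,tc(303,183),(27,5,9)),(T,tc(328,143),(67,5,9)),(S,sc(247,322),(27,5,9)),(S,sc(213,281),(67,5,9))]
pts=[p for p in pts if p[2] is not None]
def W(q,X): c,s=np.cos(q[2]),np.sin(q[2]); return np.array([q[0]+c*X[0]-s*X[1],q[1]+s*X[0]+c*X[1],X[2]])
f=lambda q:np.concatenate([proj(p,W(q,X))-np.array(uv) for p,uv,X in pts])
g=atz(T,278,195,20); r=least_squares(f,[g[0],g[1],-.5],loss='soft_l1'); q=r.x
print(q.round(3)); print(f(q).reshape(-1,2).round(1).tolist())
inv=lambda P:np.array([[np.cos(q[2]),np.sin(q[2])],[-np.sin(q[2]),np.cos(q[2])]])@(np.asarray(P)[:2]-q[:2])
for n,p,cs in [('T',T,[tc(258,198),tc(328,237),tc(282,313),tc(208,270)]),('S',S,[sc(237,351),sc(318,318),sc(383,376),sc(292,434)])]:
    P=[inv(atz(p,*c,20)) for c in cs]; print(n,np.round(P,1).tolist(),np.mean(P,0).round(1))
for c in [(155,130),(20,150),(5,25),(50,20)]: print('instr',c,[inv(atz(T,*tc(*c),z)).round(0).tolist() for z in (0,100,200)])
for c in [(95,405),(80,400),(0,515)]: print('instrS',c,[inv(atz(S,*sc(*c),z)).round(0).tolist() for z in (0,100)])
E
python3 fit.py
```

```text
[ 5.58302e+02 -1.85063e+02 -4.98000e-01]
[[-0.7, 0.5], [-0.1, -1.5], [0.1, 0.7], [1.7, -1.9], [1.3, -3.3], [-1.6, 0.6], [-1.4, -0.4], [-0.4, -0.6], [-0.4, -1.7], [-1.8, 0.4], [-0.5, -3.0], [0.7, -0.2], [0.8, -0.3]]
T [[4.8, 22.5], [5.0, -31.8], [-55.0, -30.2], [-54.2, 27.6]] [-24.9  -2.9]
S [[1.7, 26.4], [-1.2, -24.4], [-57.4, -31.3], [-65.1, 31.0]] [-30.5   0.4]
instr (155, 130) [[12.0, 110.0], [6.0, 89.0], [-1.0, 68.0]]
instr (20, 150) [[-46.0, 184.0], [-46.0, 155.0], [-47.0, 127.0]]
instr (5, 25) [[24.0, 237.0], [17.0, 203.0], [9.0, 169.0]]
instr (50, 20) [[43.0, 212.0], [33.0, 181.0], [24.0, 149.0]]
instrS (95, 405) [[26.0, 104.0], [-58.0, 131.0]]
instrS (80, 400) [[33.0, 109.0], [-51.0, 135.0]]
instrS (0, 515) [[-15.0, 177.0], [-92.0, 192.0]]
```

View pics/scene0.png

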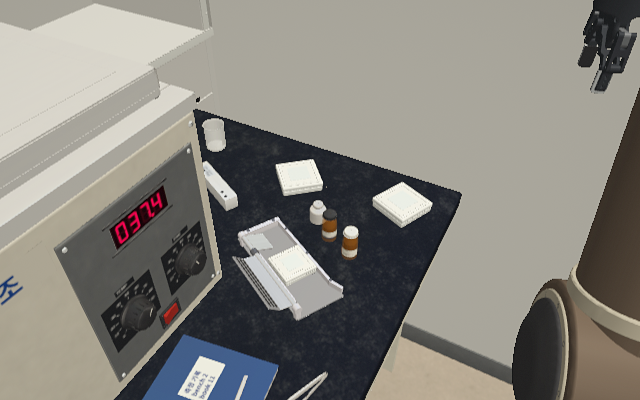

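View pics/top0.png

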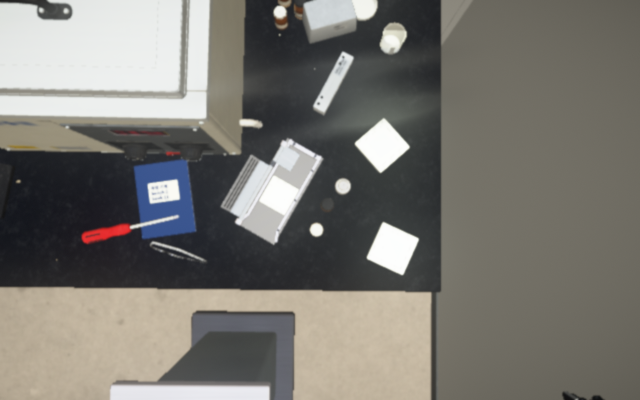

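Both views fit the clamp to about 2 px. Clamp origin is (558,-185), yaw -0.50, and the cassette centre is at about clamp x -28. The tall instrument's corner is near clamp (15,107), which leaves about 20 mm beside the gripper. My plan is a vertical tool with the jaws along clamp y, one finger on the pedal at y≈72 and the other at y≈0 behind the cassette.

```bash
cat > mv.py <<'E'
from h import *
from scipy.spatial.transform import Rotation as R, Slerp
Q=np.array([558.3,-185.06,-.498])
def C2W(X): c,s=np.cos(Q[2]),np.sin(Q[2]); return np.array([Q[0]+c*X[0]-s*X[1],Q[1]+s*X[0]+c*X[1],X[2]])
def W2C(P): c,s=np.cos(Q[2]),np.sin(Q[2]); d=np.array(P[:2])-Q[:2]; return np.array([c*d[0]+s*d[1],-s*d[0]+c*d[1],P[2]])
def rot(q): return R.from_quat([q[1],q[2],q[3],q[0]])
def target(sgn):
    y=np.array([0,0,-1.]);x=sgn*np.array([-np.sin(Q[2]),np.cos(Q[2]),0]); return R.from_matrix(np.c_[x,y,np.cross(x,y)])
def plan(X,sgn,n):
    s=arm.state();p=np.array(s['ee_pos']);r=rot(s['tool_rot']);Rt=target(sgn);P=C2W(X)
    rv=(r.inv()*Rt).as_rotvec(); print('turn deg',np.degrees(rv).round(1))
    cur=r; t=[]
    for k in range(n):
        t.append((cur.inv().apply((P-p)/n)/60).round(2).tolist()); cur=cur*R.from_rotvec(np.radians(np.round(np.degrees(rv)/n/8,2)*8))
    print('travel',t,'rot',np.round(np.degrees(rv)/n/8,2).tolist())
E
python3 - <<'E'
from mv import *
for s in (1,-1): plan((-80,36,150),s,15)
print(W2C(arm.state()['ee_pos']))
E
```

```text
turn deg [   0.  -132.7    0. ]
travel [[-0.39, 0.09, 0.49], [-0.31, 0.09, 0.55], [-0.22, 0.09, 0.59], [-0.13, 0.09, 0.61], [-0.03, 0.09, 0.63], [0.06, 0.09, 0.63], [0.16, 0.09, 0.61], [0.25, 0.09, 0.58], [0.34, 0.09, 0.53], [0.41, 0.09, 0.47], [0.48, 0.09, 0.4], [0.54, 0.09, 0.32], [0.58, 0.09, 0.24], [0.61, 0.09, 0.14], [0.63, 0.09, 0.05]] rot [0.0, -1.11, 0.0]
turn deg [-0.  47.3  0. ]
travel [[-0.39, 0.09, 0.49], [-0.42, 0.09, 0.47], [-0.44, 0.09, 0.44], [-0.47, 0.09, 0.42], [-0.49, 0.09, 0.39], [-0.51, 0.09, 0.37], [-0.53, 0.09, 0.34], [-0.55, 0.09, 0.31], [-0.56, 0.09, 0.28], [-0.58, 0.09, 0.25], [-0.59, 0.09, 0.22], [-0.6, 0.09, 0.18], [-0.61, 0.09, 0.15], [-0.62, 0.09, 0.12], [-0.62, 0.09, 0.08]] rot [-0.0, 0.39, 0.0]
[-119.8875205  -528.33921554  231.3310095 ]
```

Request:
play_rows --travel '[[-0.39,0.09,0.49],[-0.42,0.09,0.47],[-0.44,0.09,0.44],[-0.47,0.09,0.42],[-0.49,0.09,0.39]]' --rot '[[0,0.39,0],[0,0.39,0],[0,0.39,0],[0,0.39,0],[0,0.39,0]]' --grip -0.36

```text
clock: 1.42
ee_pos: [302.3, -432.4, 204.3]
tool_rot: [-0.513, 0.513, -0.487, 0.487]
ft_force: [0.7, -0.6, 0.6]
width: 0.679
```

Request:
play_rows --travel '[[-0.51,0.09,0.37],[-0.53,0.09,0.34],[-0.55,0.09,0.31],[-0.56,0.09,0.28],[-0.58,0.09,0.25]]' --rot '[[0,0.39,0],[0,0.39,0],[0,0.39,0],[0,0.39,0],[0,0.39,0]]'

```text
clock: 2.05
ee_pos: [404.5, -273.4, 177.4]
tool_rot: [-0.442, 0.442, -0.551, 0.552]
ft_force: [0.4, -1.6, -0.5]
width: 0.679
```

Request:
play_rows --travel '[[-0.59,0.09,0.22],[-0.6,0.09,0.18],[-0.61,0.09,0.15],[-0.62,0.09,0.12],[-0.62,0.09,0.08]]' --rot '[[0,0.4,0],[0,0.4,0],[0,0.4,0],[0,0.4,0],[0,0.4,0]]'

```text
clock: 2.68
ee_pos: [506.6, -114.8, 150.4]
tool_rot: [-0.361, 0.361, -0.608, 0.608]
ft_force: [0.2, -0.7, -0.8]
width: 0.681
```

```bash
python3 - <<'E'
from mv import *
plan((-80,36,80),-1,3)
s=arm.state();print(W2C(s['ee_pos']),s['width'],s['ft_force'],s['clock'],s['joint_positions'])
p=arm.snapshot('wrist');save(p,'w1');
p=arm.snapshot('scene');cv2.imwrite('pics/s1.png',cv2.resize(cv2.cvtColor(p['pixels'],4)[100:340,180:440],None,fx=2.5,fy=2.5,interpolation=2))
E
```

```text
turn deg [-0. -0. -0.]
travel [[0.01, 0.39, -0.01], [0.01, 0.39, -0.01], [0.01, 0.39, -0.01]] rot [-0.0, -0.0, -0.0]
[-79.02705132  37.03885942 150.41309855] 0.6806992167981872 [ 0.17290706 -0.69503937 -0.80905389] 2.675 [-3.06618447e-01  2.02057992e-01  1.94787259e+00 -7.01888289e-05
  9.90800956e-01  1.76296848e+00]
```

View pics/w1.png

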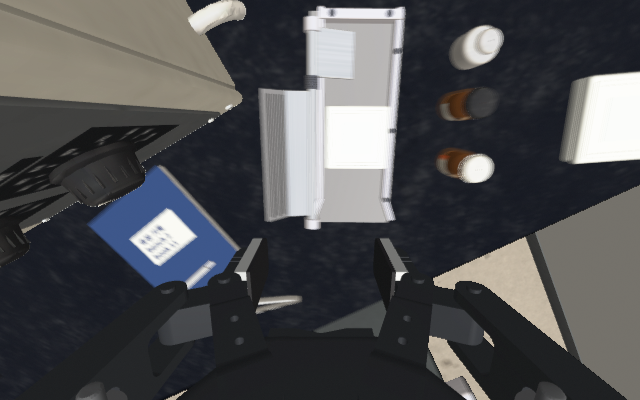

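```bash
python3 - <<'E'
from mv import *
p=arm.snapshot('wrist')
f=lambda u,v,z:W2C(atz(p,u,v,z))[:2].round(1).tolist()
print('cass',[f(*c,20) for c in [(326,106),(390,107),(390,168),(327,168)]])
print('stop far right top(85,-41,17)',f(405,9,17),'base near right(-120,-41)',f(395,222,4),'pedal out far(15,84,45)',f(259,88,45),'near(-105,84,45)',f(264,222,45),'bearing near(-120,~42,29)',f(312,229,25), 'flap free (27,5),(67,5)',f(354,79,8),f(354,30,8))
print('instr low corner?',f(240,98,0),f(240,98,100))
T=np.array(p['cam_to_world']);print(W2C(T[:3,3]))
for z in (140,150,160): print('tips at z',z,f(265,238,z),f(377,238,z))
E
```

```text
cass [[3.1, 32.8], [2.4, -26.7], [-54.7, -30.9], [-55.0, 31.3]]
stop far right top(85,-41,17) [82.5, -34.4] base near right(-120,-41) [-117.7, -45.0] pedal out far(15,84,45) [16.0, 88.9] near(-105,84,45) [-102.5, 91.1] bearing near(-120,~42,29) [-117.7, 46.3] flap free (27,5),(67,5) [27.9, 6.3] [68.9, 7.9]
instr low corner? [11.1, 117.6] [4.6, 90.3]
[ -7.95321269  37.95548081 291.49916894]
tips at z 140 [-76.2, 70.6] [-76.0, 4.1]
tips at z 150 [-71.7, 68.4] [-71.5, 6.4]
tips at z 160 [-67.2, 66.3] [-67.0, 8.6]
```

View pics/s1.png

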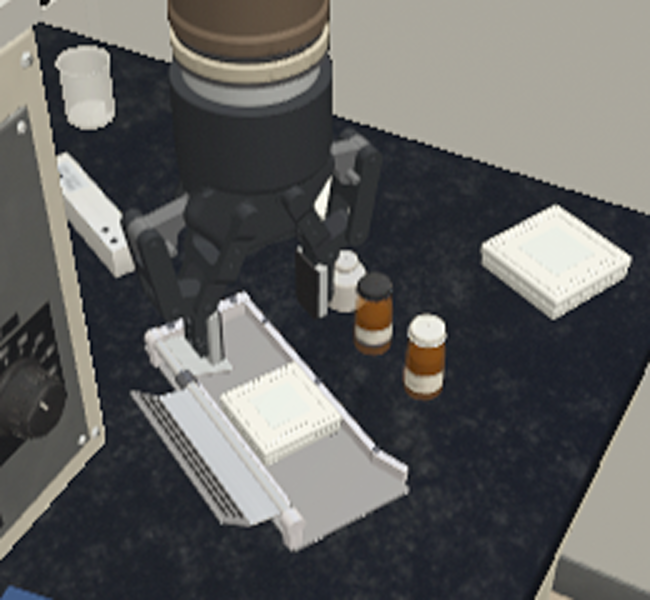

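The wrist view agrees: the cassette centre is at about (-26,1), and the fingertips sit about 8 mm behind the TCP at this opening. The gripper's linkages look wide, so I yaw the tool 14° with the pedal finger trailing. That keeps them clear of the instrument's corner at the end of the push.

Request:
play_rows --travel '[[0.02,0.3,-0.1],[0,0.4,0],[0,0.5,0],[0,0.3,0],[0,0,0]]' --rot '[[0,-0.85,0],[0,-0.9,0],[0,0,0],[0,0,0],[0,0,0]]'

```text
clock: 3.45
ee_pos: [498.3, -114.2, 59.0]
tool_rot: [0.432, -0.434, 0.56, -0.558]
ft_force: [0.3, -0.3, -0.3]
width: 0.679
```

```bash
python3 - <<'E'
from mv import *
s=arm.state();r=rot(s['tool_rot']).as_matrix();t=np.array(s['ee_pos'])
print(W2C(t),s['width'],s['ft_force'],s['clock'])
x=r[:,0]
for sg in (-1,1): print('finger',W2C(t+x*sg*36))
p=arm.snapshot('wrist');save(p,'w2')
E
```

```text
[-86.57009707  33.64226451  59.02404717] 0.6786433637263022 [ 0.34407377 -0.3347613  -0.30702594] 3.45
finger [-95.29110269  68.5699621   59.02555787]
finger [-77.84909145  -1.28543308  59.02253647]
```

View pics/w2.png

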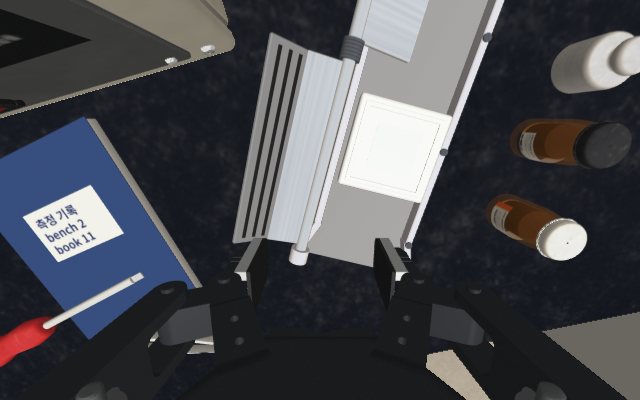

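```bash
python3 - <<'E'
from mv import *
p=arm.snapshot('wrist')
f=lambda u,v,z:W2C(atz(p,u,v,z))[:2].round(1).tolist()
print('cass',[f(*c,20) for c in [(365,93),(453,115),(418,203),(340,184)]])
print('pedal far',f(272,33,45),'near',f(233,243,45),'bearing end(-120,42,22)',f(298,264,22),'rod(-100,42,26)',f(309,222,26),'flap(27,5,8)',f(409,62,8),'wall flare end(-113,-37+)',f(407,250,15))
E
```

```text
cass [[5.0, 27.3], [5.9, -29.9], [-54.0, -28.1], [-54.0, 27.2]]
pedal far [17.8, 83.7] near [-100.7, 84.7] bearing end(-120,42,22) [-118.3, 41.5] rod(-100,42,26) [-83.2, 41.5] flap(27,5,8) [30.8, 3.9] wall flare end(-113,-37+) [-91.5, -34.7]
```

The frame is confirmed to within about 3 mm, so I start down with force checks.

Request:
play_rows --travel '[[-0.02,0.2,0.06],[0,0.2,0],[0,0.1,0],[0,0,0]]' --rot '[[0,0,0],[0,0,0],[0,0,0],[0,0,0]]'

```text
clock: 4.05
ee_pos: [502.8, -113.4, 29.4]
tool_rot: [0.433, -0.433, 0.56, -0.558]
ft_force: [-0.4, -0.0, -0.2]
width: 0.681
```

Request:
play_rows --travel '[[0,0.12,0],[0,0.12,0],[0,0.1,0],[0,0,0]]' --rot '[[0,0,0],[0,0,0],[0,0,0],[0,0,0]]'

```text
clock: 4.55
ee_pos: [504.4, -114.1, 10.1]
tool_rot: [-0.433, 0.433, -0.559, 0.559]
ft_force: [-0.1, -1.2, 5.9]
width: 0.682
```

```bash
python3 - <<'E'
from mv import *
s=arm.state();r=rot(s['tool_rot']).as_matrix();t=np.array(s['ee_pos'])
print(W2C(t),s['width'],s['ft_force'],s['torque'],s['clock'])
for sg in (-1,1): print('finger',W2C(t+r[:,0]*sg*36))
p=arm.snapshot('scene');cv2.imwrite('pics/s2.png',cv2.resize(cv2.cvtColor(p['pixels'],4)[160:340,200:400],None,fx=3.3,fy=3.3,interpolation=2))
E
```

```text
[-81.24894145  36.62274541  10.06318276] 0.6816480693022227 [-0.08054449 -1.2009822   5.85107157] [0.09051258 0.04717202 0.01488   ] 4.55
finger [-89.98827796  71.54586077  10.05992751]
finger [-72.50960495   1.69963004  10.06643801]
```

View pics/s2.png

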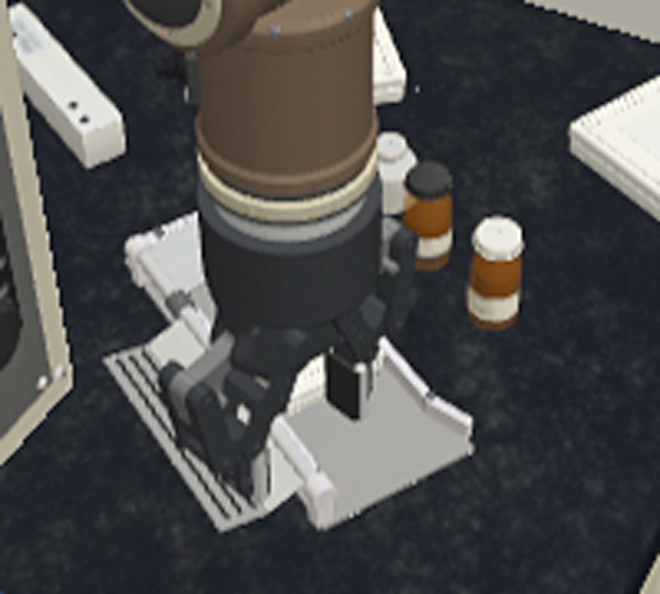

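The pedal is going down under the outer finger, with about 6 N upward on the tool. The other finger stands in the lane behind the cassette. I press a little further.

Request:
play_rows --travel '[[0,0.05,0],[0,0.04,0],[0,0,0],[0,0,0]]' --rot '[[0,0,0],[0,0,0],[0,0,0],[0,0,0]]'

```text
clock: 5.1
ee_pos: [504.8, -113.9, 5.3]
tool_rot: [-0.433, 0.432, -0.559, 0.56]
ft_force: [-0.1, 0.9, 7.2]
width: 0.677
```

```bash
python3 - <<'E'
from mv import *
s=arm.state();t=np.array(s['ee_pos'])
print(W2C(t),s['width'],s['ft_force'],s['torque'],s['clock'])
p=arm.snapshot('wrist');save(p,'w3')
E
```

```text
[-81.00811346  36.98271263   5.30914026] 0.676716823544845 [-0.06565857  0.90613182  7.23685744] [0.32747857 0.04972499 0.02836974] 5.1
```

View pics/w3.png

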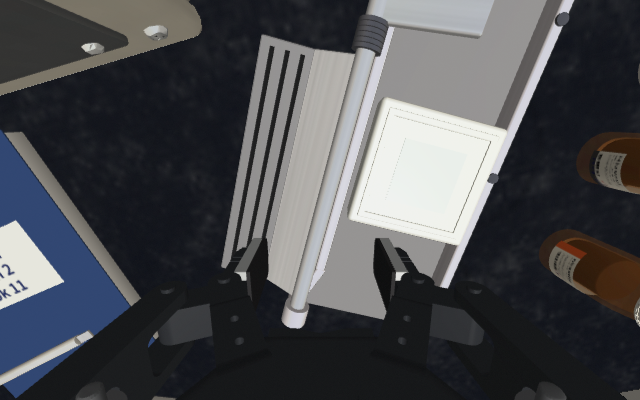

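```bash
python3 - <<'E'
from mv import *
p=arm.snapshot('wrist')
for uv,xs in [((487,37),(27,30)),((263,36),(15,18)),((222,266),(-105,-102))]:
    o,d=ray(p,*uv);oc=W2C(o);dc=W2C(o+d)-oc
    for x in xs: k=(x-oc[0])/dc[0];print(uv,x,(oc+k*dc).round(1))
E
```

```text
(487, 37) 27 [27.   5.6 42.9]
(487, 37) 30 [30.   1.9 34.9]
(263, 36) 15 [15.  85.1 14.2]
(263, 36) 18 [18.  88.7 -0.5]
(222, 266) -105 [-105.    88.7    3.6]
(222, 266) -102 [-102.    87.5    8.3]
```

The flap edge stands at about 38 mm, so the flap is fully open (about 0.75 rad) with the cassette still in front of it. Now I push along clamp x, about 78 mm in all.

Request:
play_rows --travel '[[0.024,0,0.097],[0.024,0,0.097],[0.024,0,0.097],[0.024,0,0.097],[0.024,0,0.097]]' --rot '[[0,0,0],[0,0,0],[0,0,0],[0,0,0],[0,0,0]]'

```text
clock: 5.82
ee_pos: [525.5, -124.8, 4.8]
tool_rot: [0.431, -0.435, 0.563, -0.555]
ft_force: [-10.8, 7.8, 19.3]
width: 0.679
```

Request:
play_rows --travel '[[0.024,0,0.097],[0.024,0,0.097],[0.024,0,0.097],[0.024,0,0.097],[0,0,0]]' --rot '[[0,0,0],[0,0,0],[0,0,0],[0,0,0],[0,0,0]]'

```text
clock: 6.45
ee_pos: [548.1, -137.0, 5.0]
tool_rot: [0.432, -0.434, 0.562, -0.556]
ft_force: [-7.6, 6.3, 15.4]
width: 0.68
```

```bash
python3 - <<'E'
from mv import *
s=arm.state();t=np.array(s['ee_pos'])
print(W2C(t),s['width'],s['ft_force'],s['torque'],s['clock'])
p=arm.snapshot('wrist');save(p,'w4')
E
```

```text
[-31.97802326  37.37355045   4.99202798] 0.680438851019622 [-7.63831305  6.29684423 15.42173827] [1.46169109 1.11216132 0.23255259] 6.45
```

View pics/w4.png

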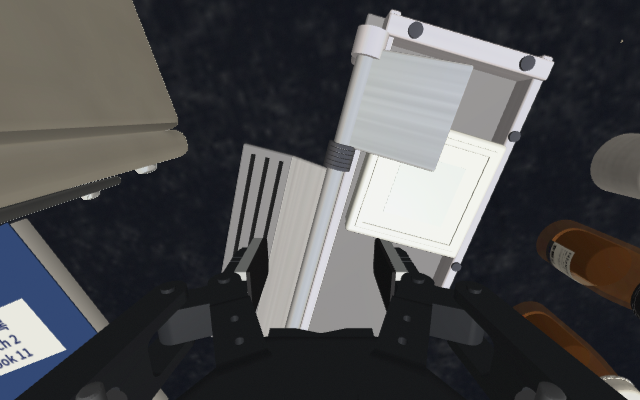

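The cassette is half under the open flap, running straight. The pedal is hard on its end stop (15 N up), so I lift about 1 mm and go on.

Request:
play_rows --travel '[[0,-0.02,0],[0.024,0,0.097],[0.024,0,0.097],[0.024,0,0.097],[0,0,0]]' --rot '[[0,0,0],[0,0,0],[0,0,0],[0,0,0],[0,0,0]]'

```text
clock: 7.12
ee_pos: [565.6, -146.6, 5.3]
tool_rot: [0.432, -0.434, 0.56, -0.558]
ft_force: [-2.3, 2.9, 6.2]
width: 0.68
```

```bash
python3 - <<'E'
from mv import *
s=arm.state();t=np.array(s['ee_pos'])
print(W2C(t),s['width'],s['ft_force'],s['torque'],s['clock'])
p=arm.snapshot('wrist');save(p,'w5')
E
```

```text
[-11.98317368  37.22742116   5.32865755] 0.6796991137593356 [-2.29773958  2.89763745  6.15015499] [0.6654256  0.3397897  0.05758422] 7.125
```

View pics/w5.png

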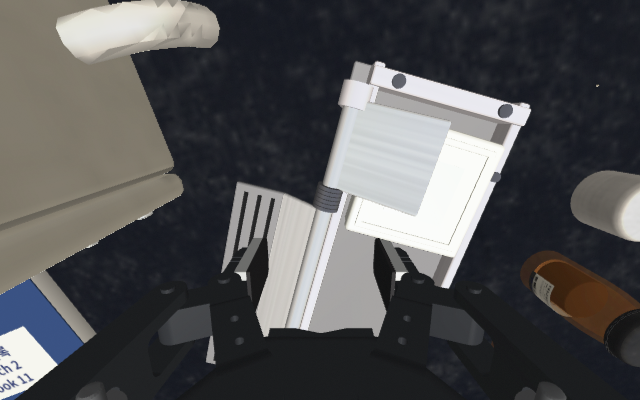

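About 8 mm is left to the stop. I close it slowly, watching the force.

Request:
play_rows --travel '[[0.016,0,0.065],[0.012,0,0.048],[0,0,0],[0,0,0]]' --rot '[[0,0,0],[0,0,0],[0,0,0],[0,0,0]]'

```text
clock: 7.68
ee_pos: [571.3, -149.7, 5.3]
tool_rot: [0.432, -0.434, 0.561, -0.557]
ft_force: [-3.5, 3.0, 7.4]
width: 0.684
```

Request:
play_rows --travel '[[0.008,0,0.032],[0.004,0,0.016],[0,0,0],[0,0,0]]' --rot '[[0,0,0],[0,0,0],[0,0,0],[0,0,0]]'

```text
clock: 8.18
ee_pos: [573.0, -150.8, 5.3]
tool_rot: [0.432, -0.434, 0.562, -0.557]
ft_force: [-4.3, 4.8, 8.1]
width: 0.678
```

```bash
python3 - <<'E'
from mv import *
s=arm.state();t=np.array(s['ee_pos'])
print(W2C(t),s['width'],s['ft_force'],s['torque'],s['clock'])
p=arm.snapshot('wrist');cv2.imwrite('pics/w6.png',cv2.resize(cv2.cvtColor(p['pixels'],4)[60:320,200:560],None,fx=2.2,fy=2.2,interpolation=2))
E
```

```text
[-3.43779504 37.16395597  5.2685187 ] 0.6783803318598919 [-4.26898199  4.7972518   8.06952604] [0.98472119 0.69209689 0.13681148] 8.175
```

View pics/w6.png

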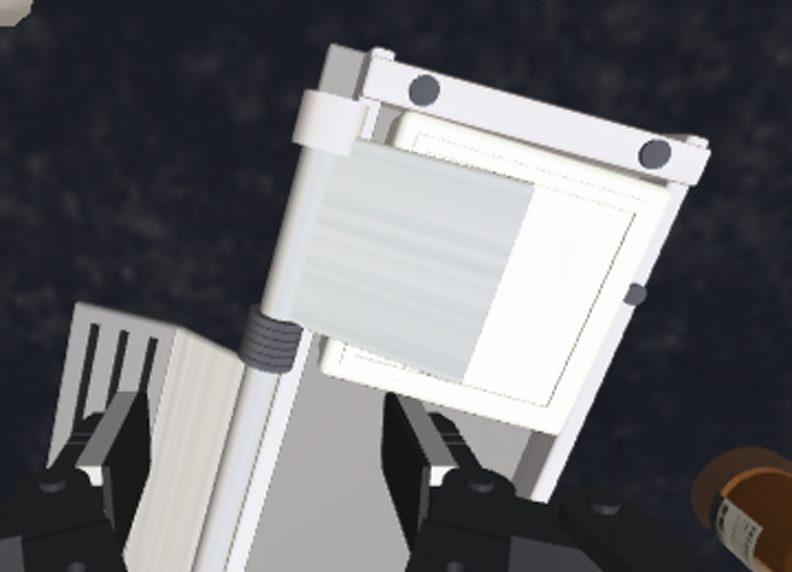

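Cassette nearly touching the stop; that was my twelfth view, so from here I rely on force and network masks.

Request:
play_rows --travel '[[0.006,0,0.025],[0.006,0,0.025],[0,0,0],[0,0,0]]' --rot '[[0,0,0],[0,0,0],[0,0,0],[0,0,0]]'

```text
clock: 8.72
ee_pos: [573.2, -151.0, 5.1]
tool_rot: [0.431, -0.434, 0.564, -0.555]
ft_force: [-8.4, 7.5, 12.4]
width: 0.682
```

Request:
play_rows --travel '[[0.006,0,0.025],[0.006,0,0.025],[0,0,0],[0,0,0]]' --rot '[[0,0,0],[0,0,0],[0,0,0],[0,0,0]]'

```text
clock: 9.22
ee_pos: [573.4, -151.2, 5.0]
tool_rot: [0.429, -0.435, 0.566, -0.553]
ft_force: [-12.9, 11.2, 18.8]
width: 0.68
```

```bash
python3 - <<'E'
from mv import *
s=arm.state();t=np.array(s['ee_pos'])
print(W2C(t),s['width'],s['ft_force'],s['torque'],s['clock'])
p=arm.snapshot('wrist')
for n in ('cassette','flap','clamp'):
  for r in arm.cut_out(p,n)[:2]:
    m=r['region'].astype(np.uint8); c=max(cv2.findContours(m,0,2)[0],key=cv2.contourArea)
    h=cv2.approxPolyDP(cv2.convexHull(c),6,True)[:,0]
    print(n,round(r['confidence'],2),h.tolist(),[W2C(atz(p,*map(float,k),20))[:2].round(1).tolist() for k in h] if n!='clamp' else '')
E
```

```text
[-2.96909562 36.98060517  5.00184756] 0.6800050742650834 [-12.89094989  11.16512824  18.83725614] [2.12816759 2.09000268 0.08068123] 9.225
cassette 0.92 [[383, 111], [505, 149], [453, 257], [343, 228]] [[76.2, 27.8], [73.8, -29.9], [17.6, -27.9], [19.5, 30.1]]
flap 0.94 [[441, 146], [408, 235], [297, 327], [265, 335], [222, 270], [233, 199], [338, 129], [366, 126]] [[68.2, -1.8], [23.6, -1.9], [-43.9, 39.1], [-53.6, 55.3], [-18.1, 84.3], [21.3, 84.5], [64.3, 44.6], [68.4, 33.1]]
clamp 0.57 [[440, 146], [408, 236], [297, 328], [264, 335], [221, 270], [233, 200], [337, 128], [364, 124]]
```

The tool has stopped while the push force rose to about 17 N along the lane, and the mask puts the back face where it should be when home. I back off before lifting so the cassette is not dragged, then raise slowly.

Request:
play_rows --travel '[[-0.016,0,-0.065],[-0.016,0,-0.065],[-0.008,0,-0.032],[0,0,0]]' --rot '[[0,0,0],[0,0,0],[0,0,0],[0,0,0]]'

```text
clock: 9.93
ee_pos: [573.3, -150.7, 6.1]
tool_rot: [-0.433, 0.432, -0.559, 0.56]
ft_force: [1.7, 2.0, 4.1]
width: 0.681
```

Request:
play_rows --travel '[[0,-0.08,0],[0,-0.08,0],[0,-0.08,0],[0,-0.08,0],[0,-0.08,0]]' --rot '[[0,0,0],[0,0,0],[0,0,0],[0,0,0],[0,0,0]]'

```text
clock: 10.55
ee_pos: [571.5, -150.8, 29.4]
tool_rot: [0.433, -0.433, 0.559, -0.559]
ft_force: [0.4, 0.5, 0.8]
width: 0.678
```

Request:
play_rows --travel '[[0,-0.12,0],[0,-0.2,0],[0,-0.3,0],[0,-0.4,0],[0,-0.4,0]]' --rot '[[0,0,0],[0,0,0],[0,0,0],[0,0,0],[0,0,0]]'

```text
clock: 11.18
ee_pos: [572.7, -150.9, 116.9]
tool_rot: [-0.433, 0.433, -0.559, 0.559]
ft_force: [-0.6, -0.4, -0.5]
width: 0.677
```

Request:
play_rows --travel '[[0,0,-0.4],[0,0,-0.5],[0,0,-0.4],[0,0,0]]' --rot '[[0,0,0],[0,0,0],[0,0,0],[0,0,0]]'

```text
clock: 11.68
ee_pos: [495.6, -130.9, 115.7]
tool_rot: [0.433, -0.433, 0.559, -0.559]
ft_force: [0.2, 0.9, 1.3]
width: 0.68
```

```bash
python3 - <<'E'
from mv import *
s=arm.state();t=np.array(s['ee_pos'])
print(W2C(t),s['width'],s['ft_force'],s['clock'])
for cam in ('wrist','top'):
 p=arm.snapshot(cam); save(p,'end_'+cam)
 for n in ('cassette','flap'):
  for r in arm.cut_out(p,n)[:3]:
    m=r['region'].astype(np.uint8); c=max(cv2.findContours(m,0,2)[0],key=cv2.contourArea)
    h=cv2.approxPolyDP(cv2.convexHull(c),4,True)[:,0]
    print(cam,n,round(r['confidence'],2),h.tolist(),[W2C(atz(p,*map(float,k),20))[:2].round(1).tolist() for k in h])
 def cc(X): return proj(p,C2W((X[0]+2.5,X[1],X[2]))).round(0).tolist()
 # expected flap free edge at 0.36 rad (on cassette) vs closed vs open
 a0=np.arctan2(-14,-37)
 for a in (0,.36,.75):
    # edge rises with angle
    ang=np.arctan2(-14,37)+a; y=42-39.6*np.cos(ang); z=22+39.6*np.sin(ang)
    po=[42+43.0*np.cos(np.arctan2(23,42)-a)*47.9/43,22+47.9*np.sin(np.arctan2(23,42)-a)]
    print(cam,a,'edge yz',round(y,1),round(z,1),cc((27,y,z)),cc((67,y,z)),'pedal outer',np.round(po,1),cc((-105,*po)),cc((15,*po)))
E
```

```text
[-80.96461711  17.66153035 115.65748093] 0.6801878895385645 [0.17381607 0.92426154 1.26944123] 11.675
wrist cassette 0.89 [[358, 3], [431, 27], [404, 105], [336, 85]] [[74.4, 26.8], [72.7, -31.0], [14.8, -29.3], [16.0, 28.0]]
wrist cassette 0.85 [[618, 1], [610, 10], [591, 15], [572, 0]] [[122.2, -159.0], [115.6, -156.3], [109.2, -144.2], [114.5, -125.7]]
wrist cassette 0.81 [[596, 143], [639, 146], [639, 239], [576, 229], [563, 220]] [[25.3, -196.1], [31.8, -232.7], [-44.4, -280.2], [-49.5, -218.2], [-44.4, -202.4]]
wrist flap 0.78 [[386, 20], [374, 72], [289, 221], [235, 208], [259, 63], [332, 10], [351, 9]] [[68.9, 3.3], [32.5, 1.5], [-105.8, 39.9], [-105.3, 89.6], [16.9, 90.3], [65.4, 44.2], [69.4, 30.7]]
wrist flap 0.42 [[451, 132], [464, 121], [505, 123], [517, 130], [519, 141], [503, 157], [454, 149]] [[4.1, -74.2], [15.0, -81.4], [21.7, -114.8], [18.9, -126.9], [11.1, -132.4], [-4.6, -125.0], [-8.4, -81.9]]
wrist 0 edge yz 5.0 8.0 [366.0, 77.0] [381.0, 24.0] pedal outer [84. 45.] [233.0, 216.0] [260.0, 58.0]
wrist 0.36 edge yz 2.4 21.9 [372.0, 75.0] [388.0, 19.0] pedal outer 
[... 339 characters left out ...]
]] [[217.3, -109.1], [190.0, -183.0], [118.0, -152.3], [145.2, -83.2]]
top cassette 0.67 [[381, 222], [416, 240], [401, 273], [366, 256]] [[28.2, -209.1], [31.3, -288.8], [-41.9, -294.3], [-46.8, -215.9]]
top flap 0.58 [[299, 154], [290, 169], [262, 180], [239, 174], [250, 155], [280, 146]] [[67.0, 4.2], [31.2, 4.9], [-16.3, 43.2], [-28.7, 89.8], [16.0, 89.8], [62.2, 46.0]]
top 0 edge yz 5.0 8.0 [290.0, 170.0] [299.0, 154.0] pedal outer [84. 45.] [221.0, 206.0] [251.0, 154.0]
top 0.36 edge yz 2.4 21.9 [291.0, 170.0] [300.0, 153.0] pedal outer [89.4 28.7] [220.0, 206.0] [250.0, 154.0]
top 0.75 edge yz 5.3 37.0 [289.0, 169.0] [299.0, 151.0] pedal outer [88.4 10.2] [222.0, 206.0] [252.0, 155.0]
```

The cassette sits at about clamp x 45 and the masks are consistent with the flap lying on it. I take one closer check of the stop gap with the wrist camera over it, read as intensity profiles.

Request:
play_rows --travel '[[0,0,0.4],[0,0,0.5],[0,0,0.2],[0,0,0]]' --rot '[[0,0,0],[0,0,0],[0,0,0],[0,0,0]]'

```text
clock: 12.48
ee_pos: [561.1, -147.9, 114.6]
tool_rot: [0.433, -0.433, 0.559, -0.559]
ft_force: [-0.8, -0.2, 0.1]
width: 0.677
```

```bash
python3 - <<'E'
from mv import *
p=arm.snapshot('wrist'); g=cv2.cvtColor(p['pixels'],cv2.COLOR_RGB2GRAY)
for y in (-22,-15,-8):
    print('y',y,[(x,int(g[tuple(proj(p,C2W((x,y,18)))[::-1].round().astype(int))])) for x in range(8,94,1)][::1])
for n in ('cassette','flap'):
    r=arm.cut_out(p,n)[0]; m=r['region'].astype(np.uint8); c=max(cv2.findContours(m,0,2)[0],key=cv2.contourArea)
    h=cv2.approxPolyDP(cv2.convexHull(c),4,True)[:,0]
    print(n,r['confidence'],h.tolist(),[W2C(atz(p,*map(float,k),20))[:2].round(1).tolist() for k in h])
for a in (0,.36,.75):
    ang=np.arctan2(-14,37)+a; y=42-39.6*np.cos(ang); z=22+39.6*np.sin(ang)
    print(a,[proj(p,C2W((x+1,y,z))).round(0).tolist() for x in (27,67)])
E
```

```text
y -22 [(8, 150), (9, 150), (10, 150), (11, 151), (12, 150), (13, 150), (14, 149), (15, 146), (16, 222), (17, 240), (18, 242), (19, 241), (20, 242), (21, 239), (22, 234), (23, 241), (24, 242), (25, 242), (26, 242), (27, 242), (28, 242), (29, 242), (30, 242), (31, 242), (32, 242), (33, 242), (34, 242), (35, 242), (36, 242), (37, 242), (38, 242), (39, 242), (40, 242), (41, 242), (42, 242), (43, 242), (44, 242), (45, 242), (46, 242), (47, 242), (48, 242), (49, 242), (50, 242), (51, 242), (52, 242), (53, 242), (54, 242), (55, 242), (56, 242), (57, 242), (58, 242), (59, 242), (60, 242), (61, 242), (62, 242), (63, 242), (64, 242), (65, 242), (66, 242), (67, 234), (68, 234), (69, 241), (70, 242), (71, 234), (72, 242), (73, 237), (74, 222), (75, 138), (76, 189), (77, 215), (78, 216), (79, 122), (80, 180), (81, 213), (82, 211), (83, 214), (84, 60), (85, 27), (86, 29), (87, 28), (88, 27), (89, 25), (90, 25), (91, 24), (92, 28), (93, 29)]
y -15 [(8, 149), (9, 149), (10, 149), (11, 149), (12, 149), (13, 149), (14, 149), (15, 146), (16, 215), (17, 237), (18, 242), (19, 229), (20, 242), (21, 239), 
[... 1544 characters left out ...]
 (77, 211), (78, 216), (79, 215), (80, 214), (81, 215), (82, 215), (83, 207), (84, 124), (85, 29), (86, 24), (87, 24), (88, 26), (89, 26), (90, 30), (91, 31), (92, 29), (93, 28)]
cassette 0.72 [[577, 213], [639, 223], [639, 297], [634, 302], [562, 294], [547, 282]] [[30.6, -194.0], [35.6, -253.7], [-34.3, -297.3], [-40.7, -295.7], [-49.7, -221.5], [-40.9, -200.8]]
flap 0.92 [[379, 114], [369, 161], [287, 289], [269, 277], [246, 243], [263, 154], [331, 108], [352, 106]] [[68.8, 4.8], [30.1, 1.5], [-109.7, 43.0], [-100.9, 62.7], [-70.8, 90.3], [14.1, 90.3], [63.8, 43.8], [69.4, 27.8]]
0 [[362.0, 160.0], [376.0, 115.0]]
0.36 [[368.0, 164.0], [382.0, 116.0]]
0.75 [[367.0, 166.0], [383.0, 115.0]]
```

The cassette's front edge meets the stop face at clamp x 75, with a dark seam of about 1 mm, and it is square across the lane. The arm is clear and unloaded, so I hand in.

```bash
python3 -c "
from plant import arm
print(arm.finish_job()); print(arm.state()['clock'])"
```

```text
the job is handed in; nothing more can be done
None
the job is handed in; nothing more can be done
```

I pressed the pedal fully down with one fingertip and slid along it while the other fingertip pushed the cassette home. Then I backed off, let the flap close, moved the arm clear, and handed in at about 12.5 s.

**What the last checks showed:**
- **Flap while open:** the flap edge measured about 38 mm up, which is about 0.75 rad, before the push began.
- **Cassette home:** the push force rose to about 17 N with the tool stopped. After release, the intensity profile showed a seam of about 1 mm at the stop, and the cassette's centre was near clamp x 45, y 0.
- **Arm:** clear of everything at about 115 mm, with wrist force near zero.

**Weaker or disagreeing checks:**
- **Flap on the cassette:** the closed angle was not resolved. The mask was consistent with about 0.36 rad but could not exclude other angles. I rely on the spring and the released pedal for this.
- **Last cassette mask:** in the final wrist picture the network found only a look-alike, so the profile gave the stop gap.
- **Clamp position:** the views agreed only to about 2–3 mm.
- **Weight and vials:** I did not re-measure them at the end. The arm kept clear of them in every picture I viewed.

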